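# Light the hob's bar-knob burner with its push-and-turn knob

## Task

Light the burner whose knob has the straight bar grip, the only such knob in the crowded row on the gas hob: push the knob straight down until you feel it rest on its stop, and keeping it down turn it anticlockwise until its pointer faces the small raised pip on its collar (70 degrees). Hold it pressed on the stop there for two seconds so that the flame safety valve catches, then let go so that it springs back up and stays at the pip. Feel for the stop and lean on it only lightly, never force the knob, do not touch the round knobs beside it, and leave the spice jar, the pepper mill and the wooden spoon where they are.

Things in the scene. Friction and masses are not known exactly. Their poses are not given: they have to be found in the camera images.
- bar_dial: fixed collar of the bar knob: dark disc, 52 mm across, 8 mm high, on the hob's deck (8 mm above the worktop). Origin: on the knob's axis at deck height; x: the off direction, away from the robot; z up. A 7 mm pale metal pip is on it 70 deg anticlockwise of x. Knobs stand 57 mm apart along its y; a round one on either side leaves 31 mm beside the bar when off: open the fingers only a little.
- bar_grip (a point): grip point on the bar knob's axis, 24 mm above the bar's underside, 10 mm below its top (64 mm above the worktop). Black bar 14 mm thick, 45 mm long, half each way, pointer end narrower with a white line, 34 mm high; underside 14 mm above the collar when up. Pinch across the thickness; tips up to 20 mm below this point stay clear of the collar when pressed. x: along the bar to the pointer, z up.
- bar_turn (a joint): angle of the bar knob, rad, anticlockwise seen from above: 0 off (bar along the collar's x), 1.22 facing the pip, 2.4 its end. Not pressed, a gate bars it after 0.1 rad; pressed to 1 mm short of the stop or further, it passes. Clear of the gate from 0.85 on. It takes about 0.05 N m to turn.
- bar_press (a joint): how far the bar knob is pressed, m; 0 up. Spring: 4 N at first plus 0.4 N per mm. The stop lies at an unknown depth of 4 to 12 mm, other each time, and must be felt: it yields 1 mm per 10 N, so the push rises steeply from 6 to 9 N on reaching it; 12 to 14 N of downward push is good to hold. A grip of 25 to 30 N holds it. Springs up when let go beyond the gate.
- valve: gas valve below the worktop under the bar knob, out of sight; holds the gate and stop that the knob bears on. Origin: same point as bar_dial's. The knob must not bear on stop or gate with more than 10 N (the spring's force is on top of that).
- round1: round black knob (38 mm across, top 52 mm above the worktop) on a collar like the bar knob's, in the same row of five; must not be touched. Origin: on its axis, on the hob's steel deck.
- round2: round black knob (38 mm across, top 52 mm above the worktop) on a collar like the bar knob's, in the same row of five; must not be touched. Origin: on its axis, on the hob's steel deck.
- round3: round black knob (38 mm across, top 52 mm above the worktop) on a collar like the bar knob's, in the same row of five; must not be touched. Origin: on its axis, on the hob's steel deck.
- round4: round black knob (38 mm across, top 52 mm above the worktop) on a collar like the bar knob's, in the same row of five; must not be touched. Origin: on its axis, on the hob's steel deck.
- spice_jar: glass spice jar, 44 mm across, 85 mm high, on the deck at the left end of the row; bystander. Origin: centre of its underside.
- pepper_mill: dark wooden pepper mill, 52 mm across, 142 mm high, on the deck at the right end of the row; bystander. Origin: centre of its underside.
- spoon: wooden spoon, 240 mm, lying on the worktop between robot and hob; bystander. Origin at its underside.

How it is judged:
On the way, in this order (a step that is already met when the one before it is completed fails the run):
1. the bar knob, still near off, is pressed down onto its stop (contact force between bar_dial and valve above 1 N and value of joint bar_press above 0.003 m and value of joint bar_turn below 0.8 rad), for 0.1 s.
2. the bar knob faces the pip (within 10 degrees) and is kept on its stop for 1.5 s (value of joint bar_turn between 1.05 and 1.39 rad and contact force between bar_dial and valve above 2 N and value of joint bar_press above 0.003 m), for 1.5 s.
At the end, for the whole second after the job is handed in: the bar knob is let go, has sprung up again (within 1.5 mm) and faces the pip within 10 degrees (1.05 to 1.39 rad); the round knobs are untouched and the spice jar, the pepper mill and the spoon are within 15 mm of where they were (value of joint bar_turn between 1.05 and 1.39 rad and value of joint bar_press below 0.0015 m).
It fails at once if the bar knob is forced against its stop or gate with more than 10 N (contact force between bar_dial and valve above 10 N).
It fails at once if a round knob is touched with more than 1 N (contact force between any of round1, round2, round3, round4 and anything else above 1 N).
It fails at once if the spice jar, the pepper mill or the spoon is shifted by more than 15 mm (distance of any of spice_jar, pepper_mill, spoon from where it was at the start of the episode above 0.015 m).
It also fails if it takes over 58 s, if anything falls off the work surface, if the arm or the gripper's body presses on something with over 40 N, if the wrist force passes 120 N, or if a joint passes its speed limit or range.

## Robot

A 6-joint arm with a two-finger parallel gripper is mounted at the origin on the work surface. World frame = base frame: x ahead of the robot, y to its left, z up, the work surface at z = 0. Lengths are in m, angles in rad, forces in N, time in s.
With the tool pointing down it reaches from about 0.375 to 0.9 m from the base axis. Payload 3.1 kg.
Tool frame: the origin (TCP) lies on the centre line of the jaws, within the pads' length; the fingertips stand 22 mm ahead of it and the grasp point (between the pads) lies 3 mm ahead of it; z points along the fingers, y is the line along which they close (so a half turn about z gives the same grasp; the last joint's range is limited). The gripper opens to 87 mm and grips with 3 to 60 N. Pads are 19 mm wide; open, the fingers measure 117 mm over their backs; the gripper's body (75 mm by 190 mm) begins 51 mm behind the grasp point.
Start: joints at [0.941, 0.527, 1.433, -0, 1.181, -0.178], TCP at [0.273, 0.562, 0.245] pointing down, gripper open.
Joint ranges: [-3.08, 3.08], [-0.75, 2.2], [0.22, 2.44], [-1.43, 4.57], [0, 2.65], [-2.85, 2.85]. Speed limits (rad/s): [2.79, 2.79, 3.14, 3.14, 3.14, 3.14].

## Interface

Orientations are given as a rotation vector (axis times angle).
In Python, from bench import bot gives the robot as it stands. The module is installed in compiled form; this text tells all that it offers.
- The arm moves only by the shell command python3 -m creep 'ROWS' [FORCE]. ROWS is JSON, a list of rows, each a list of 3 entries, a list of its own where there are three numbers: the shift along the world's x, y, z in mm, then the turn about the world's z in degrees, then the gripper's target within -1 to 1 (fully open at 1, half-way at 0, shut at -1). A call has 1 to 5 rows; each row is the pose to reach, as a shift and turn from the pose commanded when the call began; what a row does not reach only later rows make up. A row lasts 1/12 s, in which the tool goes at most 41.7 mm and 7.16 degrees, less where a joint would pass 70% of its speed; a pose out of reach is approached as far as the arm can. A call with a gripper value outside its range is refused whole. The fingers move at their own pace and stop on an object; FORCE is the grip in N (left out, the last holds). Time passes only in rows, so rows that repeat a pose let the fingers close. It gives the time, the measured TCP pose, the force, the opening and the grip force at its end, in the units of the state.
- bot.sense(): the state, without advancing time (a new reading comes with each control period).
- bot.get_image(name): name is "side" or "top"; returns a dict with "pixels" (384x512x3 uint8, red, green, blue), "depth" (384x512 float32, m along the optical axis (not along the pixel's ray), 0 where there is no reading), "K" (3x3 intrinsics, pixels), "extrinsics" (4x4, takes a point from camera to world coordinates). Camera axes: x right, y down, z forward; pixel columns grow to the right and rows downward; lengths in m; the calibration is good to about 2 mm. A picture is of the moment at which its call begins.
- bot.job_done(): hands the job in; it is judged then, once.
Trained networks look in the newest picture that a camera, given by its name, has taken for a name from the list of things; names that differ only in an ending like _2 or _b are one class to them, and where a whole thing is asked for, a point or a joint stands for the part that bears it (a point fixed in the world has none). Each returns a list of dicts, best first, with "score" (0 to 1); they miss things now and then, are a little off and sometimes report something else, mostly with a low value. They report only what shows in the picture. A call takes as long as a camera call.
- bot.search_frame(camera, target): "centre" ([column, row] in pixels, amid what is visible of it).
- bot.outline_of(camera, target): "region" (384x512 bool, what is visible of it) and "centre" ([column, row] in pixels, amid what is visible of it).
- bot.landmark_of(camera, target): "centre" ([column, row] in pixels: a listed point, or the origin of a listed thing).
The state is a dict: "time": time; "joint_positions": joint angles; "joint_velocities": joint speeds; "effort": joint torques, N m; "ee_pos": TCP position; "tcp_rot": TCP orientation; "wrist_force": force on the tool from outside, world axes, zero at the start; "torque": the same for the moment, N m; "finger_gap": finger opening in m; "grip_force": force on a finger pad.
Only numpy, scipy, OpenCV 4.12 (cv2) and the standard library are available. Lean on these libraries where they do the work, as an engineer would, in place of code of your own. Each camera call takes 0.05 s, during which the arm holds its last target. There are 200 camera calls.

## Working session

There is one attempt and no reset: what is moved stays moved. The work goes in short steps, Python scripts to look and compute and a shell command to move; the robot and the scene stay as the last step left them, time stands still between calls to the robot, and variables do not carry over. Pictures are saved under pics/ and viewed, at most 10 in all, crops included, and the job is handed in when it is done.

```bash
mkdir -p pics
cat > h.py <<'E'
import numpy as np, cv2
from bench import bot
def world(im,uv,z=None,d=None):
    K,E=im["K"],np.array(im["extrinsics"])
    r=np.linalg.inv(K)@[uv[0],uv[1],1]
    if d is None:
        rw=E[:3,:3]@r; d=(z-E[2,3])/rw[2]
    return E[:3,:3]@(r*d)+E[:3,3]
E
python3 - <<'E'
from h import *
ims={c:bot.get_image(c) for c in("top","side")}
cv2.imwrite("pics/a.png",np.vstack([ims[c]["pixels"][:300 if 0 else 384,:,::-1] for c in ims])[:, :][:768])
a=cv2.imread("pics/a.png"); cv2.imwrite("pics/a.png",cv2.resize(np.hstack([a[:384],a[384:]]),(800,300)))
for c,im in ims.items():
    print(c,np.array(im["extrinsics"]).round(2)[:3].tolist(),im["K"][0][0])
    for t,z in(("bar_grip",.064),("bar_dial",.008)):
        for q in bot.landmark_of(c,t)[:3]: print(t,q["score"],q["centre"],world(im,q["centre"],z).round(4))
    for t in("round1","spice_jar","pepper_mill","spoon"):
        for q in bot.landmark_of(c,t)[:4]: print(t,q["score"],q["centre"],world(im,q["centre"],0.008 if t!="spoon" else 0).round(4))
s=bot.sense();print(s)
E
```

```text
top [[0.01, -1.0, 0.08, 0.36], [-1.0, -0.01, -0.01, 0.0], [0.01, -0.08, -1.0, 1.07]] 494.3385055012562
bar_grip 0.74 [265.6, 163.5] [ 0.4899 -0.0235  0.064 ]
bar_dial 0.91 [268.1, 167.2] [ 0.4892 -0.0304  0.008 ]
round1 0.85 [242.4, 170.2] [0.4822 0.025  0.008 ]
round1 0.84 [294.7, 165.8] [ 0.4927 -0.0878  0.008 ]
round1 0.58 [323.2, 163.1] [ 0.4991 -0.1495  0.008 ]
round1 0.37 [269.2, 164.6] [ 0.4949 -0.0327  0.008 ]
spice_jar 0.89 [146.7, 183.8] [0.4512 0.2301 0.008 ]
pepper_mill 0.73 [370.7, 153.7] [ 0.5204 -0.2528  0.008 ]
spoon 0.86 [378.1, 252.7] [ 0.3071 -0.2679  0.    ]
side [[0.89, -0.31, 0.34, 0.11], [-0.47, -0.61, 0.64, -0.57], [0.01, -0.73, -0.69, 0.65]] 358.9741296563972
bar_grip 0.63 [284.2, 194.7] [ 0.4797 -0.0437  0.064 ]
bar_dial 0.81 [281.5, 206.3] [ 0.4857 -0.028   0.008 ]
round1 0.88 [268.6, 196.4] [0.4745 0.0191 0.008 ]
round1 0.81 [314.5, 235.6] [ 0.5045 -0.1475  0.008 ]
round1 0.79 [296.3, 222.5] [ 0.489  -0.0925  0.008 ]
round1 0.62 [256.7, 181.4] [0.4749 0.0862 0.008 ]
spice_jar 0.81 [228.1, 153.3] [0.4591 0.2387 0.008 ]
pepper_mill 0.77 [351.1, 268.8] [ 0.5212 -0.2617  0.008 ]
spoon 0.58 [266.2, 315.0] [ 0.3073 -0.2679  0.    ]
{'time': 0.7, 'joint_positions': array([ 9.40483608e-01,  5.27446708e-01,  1.43268927e+00, -1.34664509e-05,
        1.18142453e+00, -1.78489510e-01]), 'joint_velocities': array([-0.00042793,  0.00274378,  0.00155133, -0.00074981, -0.00056368,
        0.00108928]), 'effort': array([-6.68654375e-04, -4.39873767e+01, -1.76948261e+01,  6.32125558e-02,
        5.04524843e-02, -4.24834116e-05]), 'ee_pos': array([0.27283626, 0.56227832, 0.2445846 ]), 'tcp_rot': array([7.03687496e-01, 3.06174409e+00, 3.87174143e-05]), 'wrist_force': array([-1.41181552, -0.20534062, -0.2385573 ]), 'torque': array([-0.0017631 ,  0.02510249,  0.04140056]), 'grip_force': 0.0, 'finger_gap': 0.08711378238332418}
```

View pics/a.png

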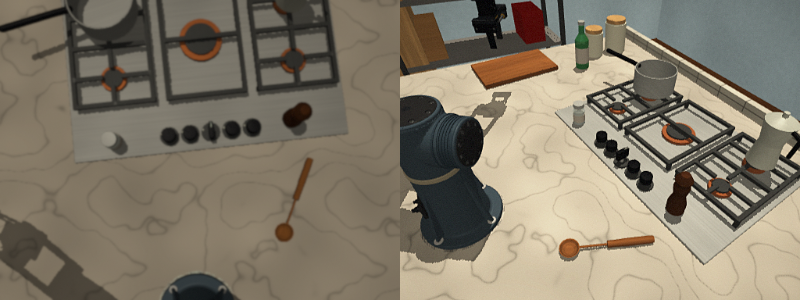

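Run:
```python
from h import *
ims={c:bot.get_image(c) for c in("top","side")}
a=cv2.resize(ims["top"]["pixels"][135:195,205:335,::-1],None,fx=6,fy=6,interpolation=2)[:300]
b=cv2.resize(ims["side"]["pixels"][165:255,235:335,::-1],None,fx=3.3,fy=3.3,interpolation=2)
o=np.zeros((a.shape[0]+b.shape[0],780,3),np.uint8);o[:300,:a.shape[1]]=a;o[300:,:b.shape[1]]=b
cv2.imwrite("pics/b.png",o)
for c,im in ims.items():
    for t in("round1","bar_grip","bar_dial"):
        for q in bot.outline_of(c,t)[:5]:
            m=q["region"];D=im["depth"];ok=m&(D>0);v,u=np.nonzero(ok)
            P=np.array([world(im,(x,y),d=D[y,x]) for x,y in zip(u,v)])
            if len(P)<5: continue
            h={"round1":.052,"bar_grip":.074,"bar_dial":.016}[t]
            T=P[abs(P[:,2]-h)<.006]
            print(c,t,q["score"],np.round(q["centre"],1),len(P),P[:,2].max().round(4),len(T),((T.max(0)+T.min(0))/2).round(4) if len(T) else "",np.ptp(T,axis=0).round(3) if len(T) else "", T.mean(0).round(4))
```

```text
top round1 0.95 [242.9 168.1] 430 0.0592 254 [0.4786 0.0229 0.0527] [0.036 0.037 0.01 ] [0.4783 0.0227 0.0532]
top round1 0.88 [216.6 178.9] 448 0.058 259 [0.4717 0.0797 0.0522] [0.035 0.036 0.011] [0.4715 0.0792 0.0532]
top round1 0.64 [295.6 167.2] 411 0.0585 249 [ 0.4919 -0.0898  0.052 ] [0.036 0.035 0.011] [ 0.4912 -0.0896  0.0532]
top round1 0.62 [325.  163.9] 438 0.0582 246 [ 0.4986 -0.146   0.0524] [0.036 0.036 0.011] [ 0.4977 -0.1459  0.0533]
top bar_grip 0.6 [269.3 166.9] 102 0.0712 4 [ 0.4843 -0.0333  0.0697] [0.025 0.002 0.003] [ 0.4877 -0.0328  0.0691]
top bar_dial 0.59 [269.1 165.6] 154 0.0712 3 [ 0.4937 -0.0352  0.0183] [0.024 0.015 0.002] [ 0.4935 -0.037   0.0182]
top bar_dial 0.57 [269.2 166.2] 440 0.0712 276 [ 0.4844 -0.0321  0.0167] [0.048 0.047 0.01 ] [ 0.4834 -0.0323  0.0174]
side round1 0.86 [317.3 233.9] 495 0.0542 175 [ 0.4997 -0.1487  0.0502] [0.037 0.038 0.008] [ 0.4984 -0.1497  0.0502]
side round1 0.83 [296.1 217.4] 441 0.0538 147 [ 0.4912 -0.1061  0.05  ] [0.034 0.066 0.008] [ 0.4905 -0.0941  0.0501]
side round1 0.77 [256.4 179.2] 333 0.0535 111 [0.4719 0.0637 0.0498] [0.036 0.062 0.007] [0.4715 0.0753 0.0501]
side round1 0.73 [271.3 191.9] 338 0.0606 119 [0.4787 0.004  0.0521] [0.035 0.071 0.011] [0.4785 0.0188 0.0504]
side round1 0.63 [359.6 252.1] 1272 0.1499 121 [ 0.5229 -0.2596  0.0519] [0.043 0.043 0.012] [ 0.514  -0.2663  0.0516]
side bar_grip 0.48 [283.8 196.4] 205 0.0648 0   [nan nan nan]
side bar_dial 0.44 [268.8 191.4] 301 0.0541 105 [0.4771 0.0203 0.0135] [0.044 0.049 0.007] [0.4693 0.0139 0.0141]<stdin>:15: RuntimeWarning: Mean of empty slice.
  ret = um.true_divide(
```

View pics/b.png

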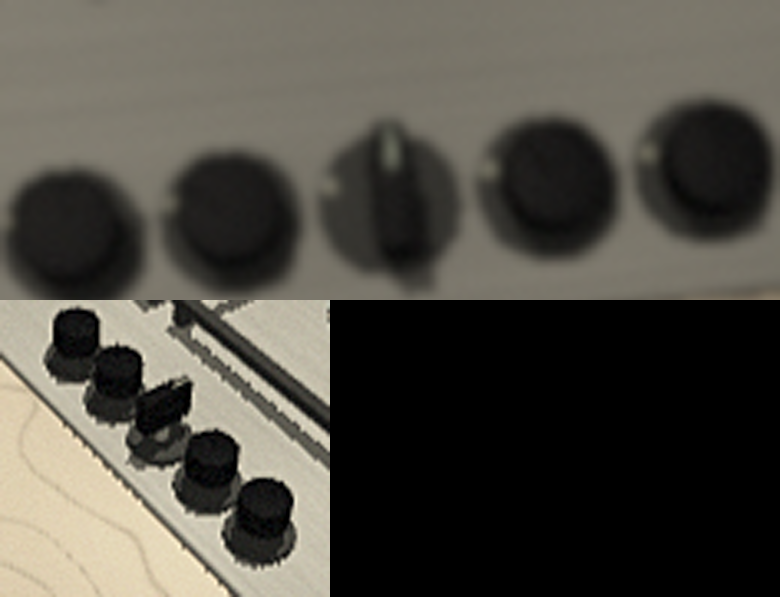

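```bash
for i in 1; do
python3 -m creep '[[[11,-30,0],-7,-0.3],[[21,-60,0],-14,-0.3],[[32,-90,0],-21,-0.3],[[42,-120,0],-28,-0.3],[[53,-149,0],-35,-0.3]]' 28
python3 -m creep '[[[11,-30,0],-7,-0.3],[[21,-60,0],-14,-0.3],[[32,-90,0],-21,-0.3],[[42,-120,0],-28,-0.3],[[53,-149,0],-35,-0.3]]'
python3 -m creep '[[[11,-30,0],-7,-0.3],[[21,-60,0],-14,-0.3],[[32,-90,0],-21,-0.3],[[42,-120,0],-28,-0.3],[[53,-149,0],-35,-0.3]]'
python3 -m creep '[[[11,-30,0],-7,-0.3],[[21,-60,0],-14,-0.3],[[32,-90,0],-21,-0.3],[[42,-120,0],-28,-0.3],[[53,-149,0],-35,-0.3]]'
python3 -m creep '[[[0,0,-30],-7.5,-0.3],[[0,0,-60],-7.5,-0.3],[[0,0,-90],-7.5,-0.3],[[0,0,-115],-7.5,-0.3],[[0,0,-115],-7.5,-0.3]]'
done
python3 - <<'E'
from h import *
from scipy.spatial.transform import Rotation as R
s=bot.sense();y=R.from_rotvec(s["tcp_rot"]).as_matrix()[:,1]
print(s["time"],s["ee_pos"],np.degrees(np.arctan2(y[1],y[0])),s["finger_gap"],s["wrist_force"],s["torque"])
ims={c:bot.get_image(c) for c in("top","side")}
a=cv2.resize(ims["top"]["pixels"][110:210,205:335,::-1],None,fx=3,fy=3,interpolation=2)
b=cv2.resize(ims["side"]["pixels"][155:255,235:365,::-1],None,fx=3,fy=3,interpolation=2)
cv2.imwrite("pics/c.png",np.hstack([a,b]))
E
```

```text
time: 1.52
ee_pos: [0.3258, 0.4119, 0.2446]
tcp_rot: [1.599, 2.704, -0.0]
wrist_force: [0.8, -0.1, -0.2]
finger_gap: 0.0618
grip_force: 0.0
time: 1.93
ee_pos: [0.379, 0.2628, 0.2448]
tcp_rot: [2.339, 2.098, 0.0]
wrist_force: [0.6, 0.3, -0.0]
finger_gap: 0.0331
grip_force: 0.0
time: 2.35
ee_pos: [0.4321, 0.1137, 0.2448]
tcp_rot: [2.861, 1.297, 0.001]
wrist_force: [1.3, -0.3, 0.8]
finger_gap: 0.0301
grip_force: 0.0
time: 2.77
ee_pos: [0.4851, -0.0354, 0.2448]
tcp_rot: [3.119, 0.376, 0.001]
wrist_force: [1.0, 0.3, 1.0]
finger_gap: 0.0306
grip_force: 0.0
time: 3.18
ee_pos: [0.4819, -0.0332, 0.1258]
tcp_rot: [-3.133, -0.18, 0.014]
wrist_force: [-0.7, -0.1, 0.1]
finger_gap: 0.0303
grip_force: 0.0
3.1833 [ 0.48192488 -0.03316357  0.12579508] -83.42141595717855 0.030264617050097184 [-0.67967244 -0.05071169  0.05589161] [-0.00502529  0.14626364 -0.04096056]
```

View pics/c.png

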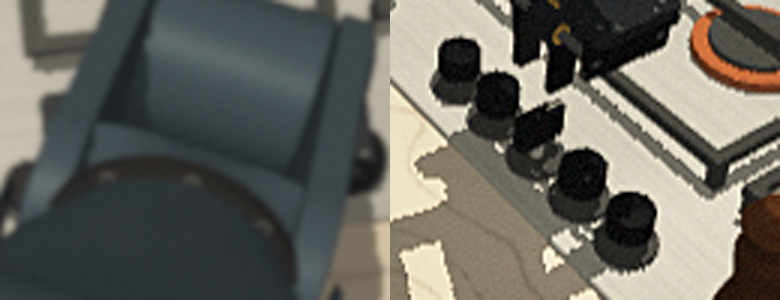

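The side crop shows the bar knob at about (540,128) with the open fingers above it; the view of the top camera is blocked by the arm. I'll lower so that the tips straddle the top of the bar.

```bash
python3 -m creep '[[[0,0,0],0,-0.35],[[0,0,-15],0,-0.35],[[0,0,-30],0,-0.35],[[0,0,-45],0,-0.35],[[0,0,-45],0,-0.35]]'
python3 - <<'E'
from h import *
s=bot.sense();print(s["ee_pos"],s["wrist_force"],s["torque"])
b=bot.get_image("side");
cv2.imwrite("pics/d.png",cv2.resize(b["pixels"][155:235,245:345,::-1],None,fx=6,fy=6,interpolation=2))
s=bot.sense();print(s["ee_pos"],s["wrist_force"])
E
```

```text
time: 3.7
ee_pos: [0.485, -0.0337, 0.0846]
tcp_rot: [3.136, 0.182, 0.0]
wrist_force: [0.4, 0.4, -0.5]
finger_gap: 0.0286
grip_force: 0.0
[ 0.48499833 -0.03366569  0.08460756] [ 0.38296401  0.4047678  -0.48510686] [-0.0044853   0.17514697 -0.01467993]
[ 0.48533244 -0.03372565  0.08536198] [ 1.12019799  0.32837113 -0.88816511]
```

View pics/d.png

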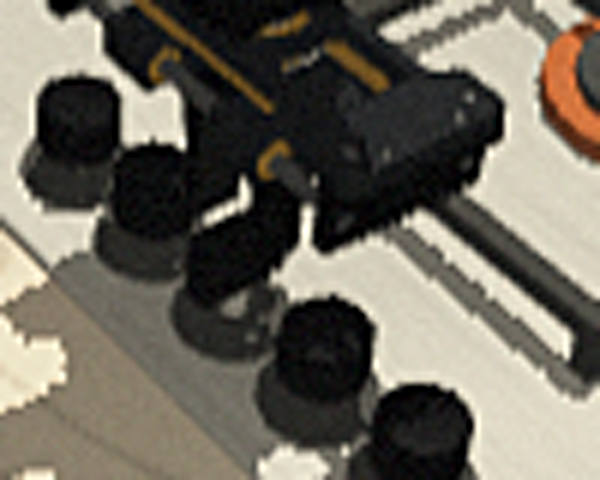

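The bar at about (235,245) sits between the two fingertips, which clear the round knobs at (150,190) and (325,340). Next I lower the last 16 mm and close.

```bash
python3 -m creep '[[[0,0,-6],0,-0.35],[[0,0,-12],0,-0.35],[[0,0,-16],0,-0.35],[[0,0,-16],0,-0.5],[[0,0,-16],0,-0.6]]' 8
python3 -m creep '[[[0,0,0],0,-0.7],[[0,0,0],0,-0.8],[[0,0,0],0,-1],[[0,0,0],0,-1],[[0,0,0],0,-1]]' 8
python3 -m creep '[[[0,0,0],0,-1],[[0,0,0],0,-1],[[0,0,0],0,-1],[[0,0,0],0,-1],[[0,0,0],0,-1]]' 28
```

```text
time: 4.17
ee_pos: [0.4848, -0.0337, 0.0686]
tcp_rot: [-3.136, -0.181, 0.0]
wrist_force: [-0.0, -0.2, 0.2]
finger_gap: 0.0219
grip_force: 0.0
time: 4.58
ee_pos: [0.4847, -0.0328, 0.0687]
tcp_rot: [-3.135, -0.18, -0.0]
wrist_force: [2.5, 6.1, 1.1]
finger_gap: 0.014
grip_force: 8.0
time: 5.0
ee_pos: [0.4848, -0.0329, 0.0687]
tcp_rot: [-3.135, -0.18, -0.0]
wrist_force: [0.5, 5.1, 0.6]
finger_gap: 0.0139
grip_force: 28.0
```

```bash
python3 -m creep '[[[0,0.9,-0.5],0,-1],[[0,0.9,-1],0,-1],[[0,0.9,-2],0,-1],[[0,0.9,-2],0,-1],[[0,0.9,-2],0,-1]]' 28
python3 -m creep '[[[0,0,-0.5],0,-1],[[0,0,-1],0,-1],[[0,0,-1.5],0,-1],[[0,0,-1.5],0,-1],[[0,0,-1.5],0,-1]]'
```

```text
time: 5.42
ee_pos: [0.4848, -0.0328, 0.0666]
tcp_rot: [-3.136, -0.181, -0.0]
wrist_force: [-1.2, 2.8, 3.6]
finger_gap: 0.0135
grip_force: 28.0
time: 5.83
ee_pos: [0.4848, -0.0327, 0.065]
tcp_rot: [-3.136, -0.181, 0.0]
wrist_force: [-0.9, 3.0, 5.2]
finger_gap: 0.0138
grip_force: 28.0
```

```bash
python3 -m creep '[[[0,0.3,-0.3],0,-1],[[0,0.3,-0.6],0,-1],[[0,0.3,-0.6],0,-1]]'
python3 - <<'E'
from bench import bot
s=bot.sense();print(s["ee_pos"],s["wrist_force"],s["torque"])
E
```

```text
time: 6.08
ee_pos: [0.4848, -0.0327, 0.0644]
tcp_rot: [3.136, 0.181, -0.0]
wrist_force: [-0.6, 1.6, 4.9]
finger_gap: 0.0137
grip_force: 28.0
[ 0.4848095  -0.03269699  0.06442291] [-0.60269778  1.60728795  4.92444976] [0.09980784 0.35095864 0.01121436]
```

```bash
python3 -m creep '[[[0,0,-0.3],0,-1],[[0,0,-0.6],0,-1],[[0,0,-0.6],0,-1]]'
```

```text
time: 6.33
ee_pos: [0.4848, -0.0327, 0.0638]
tcp_rot: [3.136, 0.181, -0.0]
wrist_force: [-1.0, 1.4, 5.7]
finger_gap: 0.014
grip_force: 28.0
```

```bash
python3 -m creep '[[[0,0,-0.2],0,-1],[[0,0,-0.4],0,-1],[[0,0,-0.4],0,-1]]'
```

```text
time: 6.58
ee_pos: [0.4848, -0.0327, 0.0635]
tcp_rot: [3.136, 0.181, -0.0]
wrist_force: [-0.8, 0.7, 5.7]
finger_gap: 0.0139
grip_force: 28.0
```

```bash
python3 -m creep '[[[0,0,-0.3],0,-1],[[0,0,-0.6],0,-1],[[0,0,-0.6],0,-1]]' | grep -E 'ee_|wri'
```

```text
ee_pos: [0.4848, -0.0327, 0.0629]
wrist_force: [-1.1, 1.8, 5.8]
```

```bash
python3 -m creep '[[[0,0,-0.3],0,-1],[[0,0,-0.6],0,-1],[[0,0,-0.6],0,-1]]' | grep -E 'ee_|wri'
```

```text
ee_pos: [0.4848, -0.0327, 0.0623]
wrist_force: [-1.0, 0.8, 6.0]
```

```bash
python3 -m creep '[[[0,0,-0.3],0,-1],[[0,0,-0.6],0,-1],[[0,0,-0.6],0,-1]]' | grep -E 'ee_|wri'
```

```text
ee_pos: [0.4848, -0.0327, 0.0617]
wrist_force: [-0.4, 1.3, 6.8]
```

```bash
python3 -m creep '[[[0,0,-0.3],0,-1],[[0,0,-0.5],0,-1],[[0,0,-0.5],0,-1]]' | grep -E 'ee_|wri'
```

```text
ee_pos: [0.4848, -0.0327, 0.0613]
wrist_force: [-1.5, 1.0, 4.9]
```

```bash
python3 -m creep '[[[0,0,0],0,-1],[[0,0,-0.3],0,-1],[[0,0,-0.5],0,-1],[[0,0,-0.5],0,-1]]' | grep -E 'ee_|wri'
```

```text
ee_pos: [0.4848, -0.0327, 0.0608]
wrist_force: [-1.9, 1.4, 6.5]
```

```bash
python3 -m creep '[[[0,0,0],0,-1],[[0,0,-0.3],0,-1],[[0,0,-0.5],0,-1],[[0,0,-0.5],0,-1]]' | grep -E 'ee_|wri'
```

```text
ee_pos: [0.4848, -0.0327, 0.0603]
wrist_force: [-0.3, 2.0, 6.1]
```

```bash
python3 -m creep '[[[0,0,-0.3],0,-1],[[0,0,-0.6],0,-1],[[0,0,-0.6],0,-1]]' | grep -E 'ee_|wri'
```

```text
ee_pos: [0.4848, -0.0327, 0.0597]
wrist_force: [-0.9, 1.1, 6.4]
```

```bash
python3 -m creep '[[[0,0,-0.3],0,-1],[[0,0,-0.5],0,-1],[[0,0,-0.5],0,-1]]' | grep -E 'ee_|wri'
```

```text
ee_pos: [0.4848, -0.0327, 0.0593]
wrist_force: [-1.7, 0.9, 7.8]
```

```bash
python3 -m creep '[[[0,0,-0.3],0,-1],[[0,0,-0.5],0,-1],[[0,0,-0.5],0,-1]]' | grep -E 'ee_|wri'
```

```text
ee_pos: [0.4848, -0.0327, 0.059]
wrist_force: [-2.2, 1.8, 9.6]
```

```bash
python3 -m creep '[[[0,0,0],0,-1],[[0,0,0],0,-1]]' | grep -E 'ee_|wri'
```

```text
ee_pos: [0.4848, -0.0327, 0.059]
wrist_force: [-1.3, 1.2, 8.4]
```

```bash
python3 -m creep '[[[0,0,-0.2],0,-1],[[0,0,-0.4],0,-1],[[0,0,-0.4],0,-1]]' | grep -E 'ee_|wri'; python3 -m creep '[[[0,0,0],0,-1]]' | grep -E 'ee_|wri'
```

```text
ee_pos: [0.4848, -0.0327, 0.0587]
wrist_force: [-1.8, 2.0, 9.5]
ee_pos: [0.4848, -0.0327, 0.0587]
wrist_force: [-1.7, 1.8, 10.7]
```

```bash
python3 -m creep '[[[0,0,-0.3],0,-1],[[0,0,-0.5],0,-1],[[0,0,-0.5],0,-1]]' | grep -E 'ee_|wri'; python3 -m creep '[[[0,0,0],0,-1]]' | grep -E 'ee_|wri';python3 -m creep '[[[0,0,0],0,-1]]' | grep -E 'wri'
```

```text
ee_pos: [0.4848, -0.0327, 0.0585]
wrist_force: [-2.7, 1.6, 12.8]
ee_pos: [0.4848, -0.0327, 0.0585]
wrist_force: [-2.1, 1.5, 12.2]
wrist_force: [-2.1, 1.2, 12.3]
```

```bash
python3 -m creep '[[[0,0,0],3,-1],[[0,0,0],6,-1],[[0,0,0],9,-1],[[0,0,0],12,-1],[[0,0,0],12,-1]]' 30 | grep -E 'ee_|rot|wri'
```

```text
ee_pos: [0.4849, -0.0329, 0.0585]
tcp_rot: [3.099, 0.512, 0.001]
wrist_force: [-2.3, 0.5, 12.2]
```

```bash
python3 -c "
from bench import bot
s=bot.sense();print(s['wrist_force'],s['torque'],s['finger_gap'])"
```

```text
[-2.25689438  0.46063083 12.21336047] [0.01288885 0.56243125 0.02663643] 0.013800450634920523
```

Turning freely past the gate (12° > 0.1 rad with low torque). Continuing.

```bash
python3 -m creep '[[[0,0,0],4,-1],[[0,0,0],8,-1],[[0,0,0],12,-1],[[0,0,0],16,-1],[[0,0,0],20,-1]]' | grep -E 'ee_|rot|wri|gap'
```

```text
ee_pos: [0.4851, -0.0332, 0.0585]
tcp_rot: [2.962, 1.044, 0.001]
wrist_force: [-1.9, 0.5, 12.5]
finger_gap: 0.0136
```

```bash
python3 -m creep '[[[0,0,0],4,-1],[[0,0,0],8,-1],[[0,0,0],12,-1],[[0,0,0],16,-1],[[0,0,0],20,-1]]' | grep -E 'ee_|rot|wri|gap'
```

```text
ee_pos: [0.4854, -0.0334, 0.0585]
tcp_rot: [2.735, 1.542, 0.001]
wrist_force: [-2.3, -1.0, 12.4]
finger_gap: 0.0138
```

```bash
python3 -m creep '[[[0,0,0],4,-1],[[0,0,0],8,-1],[[0,0,0],12,-1],[[0,0,0],16,-1],[[0,0,0],18,-1]]' | grep -E 'ee_|rot|wri|gap'
python3 - <<'E'
from h import *
b=bot.get_image("side")
cv2.imwrite("pics/e.png",cv2.resize(b["pixels"][155:235,245:345,::-1],None,fx=6,fy=6,interpolation=2))
s=bot.sense();print(s["wrist_force"],s["torque"])
E
```

```text
ee_pos: [0.4857, -0.0335, 0.0586]
tcp_rot: [2.46, 1.95, 0.001]
wrist_force: [-1.5, -0.3, 12.0]
finger_gap: 0.0135
[-1.28149695 -0.98080662 11.56411976] [-0.31246447  0.3779879  -0.02587669]
```

View pics/e.png

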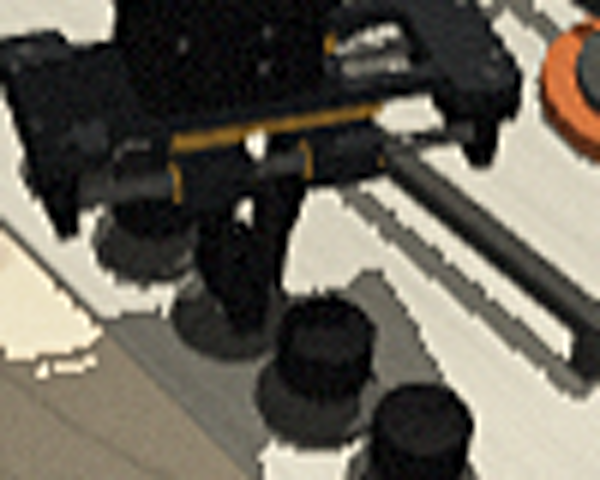

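The bar has turned 70° with the grip and now lies across the row at about (240,270). The fingers are clear of the round knobs. I hold it for 2.5 s.

```bash
python3 -m creep '[[[0,0,-0.2],0,-1],[[0,0,-0.2],0,-1],[[0,0,-0.2],0,-1],[[0,0,-0.2],0,-1],[[0,0,-0.2],0,-1]]' | grep -E 'ee_|wri'
python3 -m creep '[[[0,0,0],0,-1],[[0,0,0],0,-1],[[0,0,0],0,-1],[[0,0,0],0,-1],[[0,0,0],0,-1]]' | grep -E 'ee_|wri'
python3 -m creep '[[[0,0,0],0,-1],[[0,0,0],0,-1],[[0,0,0],0,-1],[[0,0,0],0,-1],[[0,0,0],0,-1]]' | grep -E 'ee_|wri'
python3 -m creep '[[[0,0,0],0,-1],[[0,0,0],0,-1],[[0,0,0],0,-1],[[0,0,0],0,-1],[[0,0,0],0,-1]]' | grep -E 'ee_|wri'
python3 -m creep '[[[0,0,0],0,-1],[[0,0,0],0,-1],[[0,0,0],0,-1],[[0,0,0],0,-1],[[0,0,0],0,-1]]' | grep -E 'ee_|wri'
python3 -m creep '[[[0,0,0],0,-1],[[0,0,0],0,-1],[[0,0,0],0,-1],[[0,0,0],0,-1],[[0,0,0],0,-1]]'
```

```text
ee_pos: [0.4857, -0.0335, 0.0585]
wrist_force: [-1.7, -1.3, 13.1]
ee_pos: [0.4856, -0.0335, 0.0584]
wrist_force: [-1.9, -1.6, 12.7]
ee_pos: [0.4857, -0.0335, 0.0585]
wrist_force: [-1.4, -1.1, 12.5]
ee_pos: [0.4857, -0.0335, 0.0585]
wrist_force: [-2.0, -0.4, 13.3]
ee_pos: [0.4857, -0.0335, 0.0584]
wrist_force: [-2.2, -0.4, 12.9]
time: 14.13
ee_pos: [0.4857, -0.0335, 0.0585]
tcp_rot: [2.462, 1.947, 0.001]
wrist_force: [-1.4, -2.2, 13.5]
finger_gap: 0.0137
grip_force: 30.0
```

```bash
python3 -m creep '[[[0,0,-0],0,-1],[[0,0,3],0,-1],[[0,0,6],0,-1],[[0,0,9],0,-1],[[0,0,10],0,-1]]' | grep -E 'ee_|wri'
python3 -m creep '[[[0,0,0],0,-0.6],[[0,0,0],0,-0.45],[[0,0,0],0,-0.4],[[0,0,0],0,-0.4],[[0,0,0],0,-0.4]]' 
python3 -m creep '[[[0,0,10],0,-0.4],[[0,0,25],0,-0.4],[[0,0,50],0,-0.4],[[0,0,80],0,-0.4],[[0,0,110],0,-0.4]]' | grep -E 'ee_|wri'
python3 -m creep '[[[0,35,20],0,-0.4],[[-20,70,30],0,-0.4],[[-35,105,30],0,-0.4],[[-50,140,30],0,-0.4],[[-60,175,30],0,-0.4]]' | grep -E 'ee_|wri'
python3 - <<'E'
from h import *
ims={c:bot.get_image(c) for c in("top","side")}
a=cv2.resize(ims["top"]["pixels"][110:210,205:335,::-1],None,fx=3,fy=3,interpolation=2)
b=cv2.resize(ims["side"]["pixels"][155:255,235:365,::-1],None,fx=3,fy=3,interpolation=2)
cv2.imwrite("pics/f.png",np.hstack([a,b]))
for c,im in ims.items():
    for t in("bar_grip","bar_dial"):
        for q in bot.landmark_of(c,t)[:2]: print(c,t,q["score"],q["centre"])
E
```

```text
ee_pos: [0.4856, -0.0335, 0.0679]
wrist_force: [-1.5, -3.6, 3.4]
time: 14.97
ee_pos: [0.4845, -0.0323, 0.0671]
tcp_rot: [-2.465, -1.947, 0.001]
wrist_force: [0.4, 0.9, -0.1]
finger_gap: 0.0252
grip_force: 0.0
ee_pos: [0.4841, -0.0322, 0.1788]
wrist_force: [0.4, -0.3, 0.1]
ee_pos: [0.4227, 0.1438, 0.2084]
wrist_force: [0.7, 0.6, -0.9]
top bar_grip 0.69 [269.5, 165.7]
top bar_dial 0.82 [268.7, 168.3]
side bar_grip 0.68 [286.3, 193.7]
side bar_dial 0.82 [283.0, 206.6]
```

View pics/f.png

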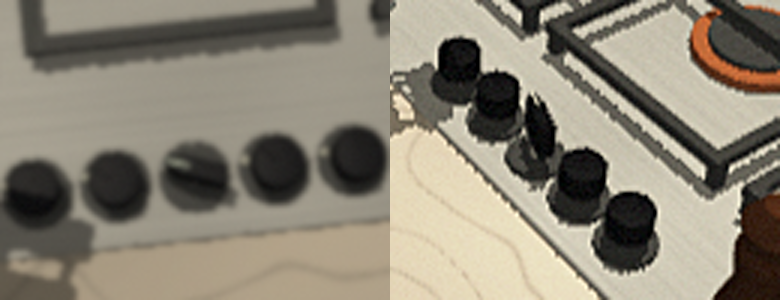

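The knob is up with its pointer roughly at the pip (top crop: line at (180,165), bar centre (200,178)). I'll check the angle numerically.

Run:
```python
from h import *
for c in("top","side"):
    im=bot.get_image(c);D=im["depth"];v,u=np.nonzero(D>0)
    r=np.linalg.inv(im["K"])@np.stack([u,v,np.ones_like(u)])*D[v,u];E=np.array(im["extrinsics"])
    P=(E[:3,:3]@r).T+E[:3,3]
    for lo in(.04,.055,.063):
        T=P[(np.hypot(P[:,0]-.4847,P[:,1]+.0334)<.03)&(P[:,2]>lo)]
        if len(T)<4: continue
        (x,y),s,a=cv2.minAreaRect((T[:,:2]*1000).astype(np.float32))
        w,V=np.linalg.eigh(np.cov(T[:,:2].T));d=V[:,1]*np.sign(V[1,1])
        print(c,lo,len(T),T[:,2].max(),np.degrees(np.arctan2(d[1],d[0]))-6.6,T.mean(0).round(4),s,a)
a=bot.get_image("top")["pixels"][150:185,250:290,::-1]
cv2.imwrite("pics/g.png",cv2.resize(a,None,fx=15,fy=15,interpolation=2))
```

```text
top 0.04 164 0.06941681506560238 69.86563730354294 [ 0.4839 -0.0337  0.063 ] (44.69239044189453, 13.841309547424316) 76.6135482788086
top 0.055 146 0.06941681506560238 70.11738048410766 [ 0.4846 -0.0339  0.0648] (44.70547866821289, 13.793194770812988) 76.06929016113281
top 0.063 119 0.06941681506560238 70.15152287750468 [ 0.4848 -0.0337  0.0657] (44.12977600097656, 13.599966049194336) 76.51111602783203
side 0.04 131 0.06506771761748165 72.70837584417481 [ 0.483  -0.0403  0.0565] (46.24812316894531, 14.001785278320312) 76.73209381103516
side 0.055 85 0.06506771761748165 70.42976114448746 [ 0.4842 -0.0383  0.0614] (46.2397575378418, 13.664534568786621) 78.3423080444336
side 0.063 17 0.06506771761748165 67.75198354809157 [ 0.4844 -0.0382  0.0637] (43.37748718261719, 9.187029838562012) 77.3760986328125
```

View pics/g.png

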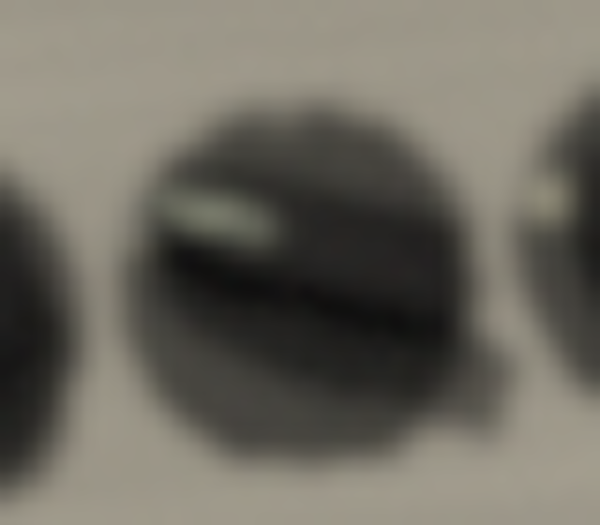

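The bar is at 70° with its pointer line at (215,215) covering the pip, and its height matches the height before pressing. I'm handing in.

```bash
python3 -c "
from bench import bot
print(bot.job_done())"
```

```text
the job is handed in; nothing more can be done
None
```

The job is handed in: I pressed the bar knob onto its stop (about 10 mm down), turned it 70° to the pip, held it there at about 13 N for 2.5 s, then let go; camera checks show it sprung back up and at 70°, but the hand-in gave no verdict.

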